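# Hang the grading panel on the rack's two pegs and click it home

## Task

Pick up the slotted plywood panel by its handle and hang it on the slotted wooden rack: feel for the two pegs, get both panel holes over them and lower it, then press it down until it sits flat on the rack with both steel spring catches clicked over its edges, and let go. The peg bar slides in the rack and may stand off-centre; do not lean on the pegs, the catches or the rack with more than about 70 N. Leave the bottle, the bowl, the lidded bin and the clip where they are.

Things in the scene. Friction and masses are not known exactly. Their poses are not given: they have to be found in the camera images.
- panel: Loose plywood grading panel, 0.28 to 0.46 kg, lying flat: 120 (its x) x 250 (its y) x 12 mm (z); origin at the centre of its underside, z up. Two oblong through holes, 17 mm (x) by 14.5 mm (y), centred at x = 0, y = -80 and +80 mm; four long narrow slots (9 x 130 mm, along y) take nothing. A bridge handle stands on top. The same after a half turn about z.
- panel_grip (a point): Centre of the panel's dark wooden handle bar: 14 mm wide (x), 116 mm long (y), 16 mm tall (z), 62 mm above the panel's underside, over its origin, on legs at y = -52 and +52 mm. Grip the bar between the legs by its two long sides.
- rack: Wooden rack fixed to the table, 120 (its x) x 300 (its y) x 50 mm (z); origin at the centre of its underside, z up. The panel's seat is the top of its two long rails, 50 mm above the origin: a hung panel lies with its y along the rack's y. Between the rails, in a 60 mm wide slot along y, lies a sliding bar with two upright pegs.
- rack_pegs (a point): Point on the rack's centre line (x = 0, y = 0), 100 mm above its origin, the height of the peg tips. Two round wooden pegs, 12 mm diameter, the last 3 mm tapering to 10 mm, 160 mm apart along the rack's y, at x = 0, y = d - 80 and d + 80 mm. Their bar is jammed tight at an unknown d from -20 to +20 mm: d is not measured, feel or look for it.
- catch_near_nose (a point): Steel spring catch in the middle (y = 0) of the rack's -x side, 30 mm wide, top 84 mm above the rack's origin; the point is its nose, 67 mm up. It reaches 3 mm over the panel's edge. Its slope stops the panel's underside at about 75 mm; a push of about 6 to 18 N opens both catches and slides the panel down to the seat, where they spring back over it.
- catch_far_nose (a point): The same spring catch on the rack's +x side: its nose, 67 mm above the rack's origin.
- bottle: Bystander: closed amber glass bottle, 66 mm diameter, 190 mm tall, standing; origin at the centre of its underside.
- bowl: Bystander: stainless steel bowl, 150 mm across, 55 mm tall; origin at the centre of its underside.
- clip: Bystander: red plastic clip, 80 x 14 x 18 mm, lying flat; origin 1 mm below the centre of its underside.
- bin: Bystander: translucent plastic bin, 200 (its x) x 260 (its y) x 130 mm tall, with a shut hinged lid and a small knob on top (to 185 mm), fixed to the table at the robot's right; origin at the centre of its underside.
- bin_lid (a joint): Hinged lid of the bin; 0 is shut, grows (rad) as it opens. It stays shut.

How it is judged:
By the outcome, as a careful person would: the job done as asked, in the order asked, and still so for the second after the job is handed in, with the robot touching nothing.
It also fails if it takes over 72 s, if anything falls off the work surface, if the arm or the gripper's body presses on something with over 40 N, if the wrist force passes 120 N, or if a joint passes its speed limit or range.

## Robot

A 6-joint arm with a two-finger parallel gripper is mounted at the origin on the work surface. World frame = base frame: x ahead of the robot, y to its left, z up, the work surface at z = 0. Lengths are in m, angles in rad, forces in N, time in s.
With the tool pointing down it reaches from about 0.3 to 0.875 m from the base axis. Payload 6.4 kg.
Tool frame: the origin (TCP) lies at the very end of the fingers, on their centre line; the grasp point (between the pads) lies manip.pinch_z behind it (manip.pinch_z is the distance from the TCP to the grasp point, in m); z points along the fingers, y is the line along which they close (so a half turn about z gives the same grasp; the last joint's range is limited). The gripper opens to 88 mm and grips with 3 to 60 N. Pads are 18 mm wide; open, the fingers measure 123 mm over their backs; the gripper's body (75 mm by 187 mm) begins 45 mm behind the grasp point.
Start: joints at [-1.359, 0.181, 1.607, -0, 1.354, -0.206], TCP at [0.233, -0.526, 0.239] pointing down, gripper open.
Joint ranges: [-2.99, 2.99], [-0.89, 2.07], [0.3, 2.58], [-1.14, 4.28], [0, 2.63], [-3.12, 3.12]. Speed limits (rad/s): [2.57, 2.57, 3.01, 3.14, 3.14, 3.14].

## Interface

Orientations are given as [roll, pitch, yaw] about the fixed x, y, z axes, in that order (R = Rz(yaw) Ry(pitch) Rx(roll)).
In Python, from station import manip gives the robot as it stands. Calls block until the motion is done:
- manip.move_to(position, orientation): joint-space move of the TCP to a pose.
- manip.movel(position, rot=None, rate=0.15): straight line of the TCP; rot=None keeps the orientation; rate is the mean speed in m/s.
- manip.set_joints(angles): joint-space move.
- manip.gripper_to(opening): finger opening in m; the grip force is fixed at half the most; returns when the fingers have stopped.
- manip.dwell(seconds).
- manip.ik(position, orientation): joint angles nearest the present ones, or None.
- manip.grab_frame(name): name is "scene" or "top" or "wrist"; returns (picture, depth): 384x512x3 uint8, blue, green, red; 384x512 float32, m along the optical axis (not along the pixel's ray), 0 where there is no reading.
- manip.camera_info(name): a dict with "fov_y" (degrees; the focal length in pixels is half the picture's height over the tangent of half this angle, whatever the lens; pixels are square), "cx", "cy" (the principal point, pixels), "dist_coeffs" ([k1, k2, p1, p2, k3] as OpenCV has them; the pictures are not rectified), "pose" (4x4, takes a point from camera to world coordinates). Camera axes: x right, y up, looking along -z (the intrinsics and any distortion apply to the point x, -y, -z); pixel columns grow to the right and rows downward; lengths in m; the calibration is good to about 2 mm. A picture is of the moment at which its call begins: read the wrist's pose just before it. camera_info takes no time and is no camera call; for the wrist camera it gives the pose at the moment of the call.
A pose or a line that the arm cannot do raises manip.Unreachable and nothing moves.
- manip.close_job(): hands the job in; it is judged then, once.
Readings, each from a call of its own:
- manip.get_time_s(): time.
- manip.get_qpos(): joint angles.
- manip.get_qvel(): joint speeds.
- manip.get_joint_efforts(): joint torques, N m.
- manip.get_tcp_pos(): TCP position.
- manip.get_eef_rot(): TCP orientation.
- manip.get_force(): force on the tool from outside, world axes, zero at the start.
- manip.get_moment(): the same for the moment, N m.
- manip.get_finger_gap(): finger opening in m.
- manip.get_finger_force(): force on a finger pad.
Only numpy, scipy, OpenCV 4.12 (cv2) and the standard library are available. Lean on these libraries where they do the work, as an engineer would, in place of code of your own. Each camera call takes 0.05 s, during which the arm holds its last target. There are 200 camera calls.

## Working session

There is one attempt and no reset: what is moved stays moved. The work goes in short steps, each a Python script; the robot and the scene stay as the last script left them, time stands still between calls to the robot, and variables do not carry over. Pictures are saved under pics/ and viewed, at most 10 in all, crops included, and the job is handed in when it is done.

```bash
ls; mkdir -p pics; cat > h.py <<'E'
import numpy as np, cv2
from station import manip
def grab(n):
    info=manip.camera_info(n); p,d=manip.grab_frame(n); return p,d,info
def cloud(d,info):
    h,w=d.shape; f=h/2/np.tan(np.radians(info['fov_y'])/2)
    K=np.array([[f,0,info['cx']],[0,f,info['cy']],[0,0,1]])
    u,v=np.meshgrid(np.arange(w),np.arange(h))
    n=cv2.undistortPoints(np.stack([u,v],-1).reshape(-1,1,2).astype(np.float64),K,np.array(info['dist_coeffs'],float)).reshape(h,w,2)
    P=np.stack([n[...,0]*d,-n[...,1]*d,-d],-1)
    T=np.array(info['pose']); W=P@T[:3,:3].T+T[:3,3]
    W[d<=0]=np.nan
    return W
E
python3 - <<'E'
from h import *
for n in ['scene','top']:
    p,d,i=grab(n); cv2.imwrite(f'pics/{n}0.png',p); np.savez(f'{n}0.npz',p=p,d=d,W=cloud(d,i)); print(n,i['fov_y'],i['dist_coeffs'],np.round(i['pose'],3).tolist())
print(manip.pinch_z,manip.get_time_s(),manip.get_eef_rot(),manip.get_force())
E
```

```text
pics
scene 52.486502510300625 [0.04171516 0.         0.         0.         0.        ] [[0.624, -0.462, 0.631, 1.338], [0.781, 0.35, -0.517, -0.751], [0.018, 0.815, 0.579, 0.768], [0.0, 0.0, 0.0, 1.0]]
top 50.24179550181264 [-0.07901575  0.          0.          0.          0.        ] [[0.017, 0.998, -0.062, 0.534], [-1.0, 0.017, -0.01, -0.161], [-0.009, 0.062, 0.998, 1.328], [0.0, 0.0, 0.0, 1.0]]
0.0187 0.1 [-3.14010548e+00 -3.32917330e-04  4.17827323e-01] [-0.74533743 -0.67563189  0.06534795]
```

View pics/top0.png

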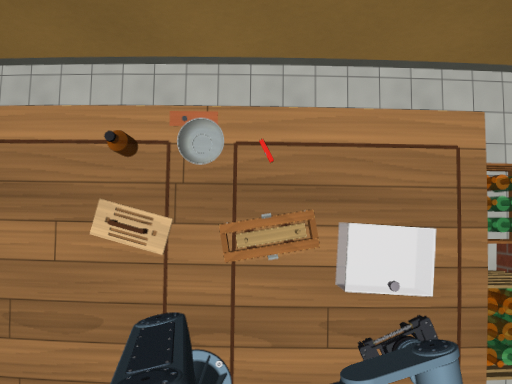

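View pics/scene0.png

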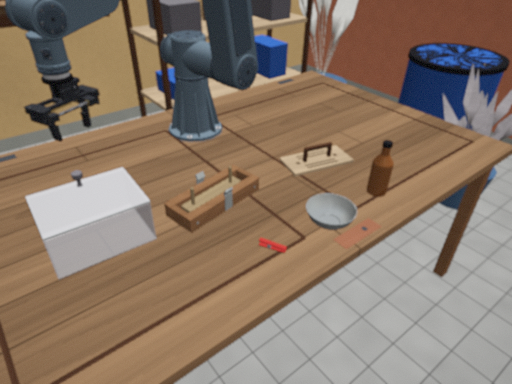

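The top view shows the panel at about (131,227) and the rack at (269,236), with its catches at (266,215) and (273,257). The bin is at (388,260), and the bottle and bowl are further away. Next I fit poses from the depth data.

```bash
python3 - <<'E'
from h import *
z=np.load('top0.npz'); W=z['W']; p=z['p']
def rect(m,lab):
    pts=W[m]; r=cv2.minAreaRect(pts[:,:2].astype(np.float32)*1000); print(lab,len(pts),r,np.median(pts,0))
vv,uu=np.mgrid[:384,:512]
def box(u0,u1,v0,v1): return (uu>u0)&(uu<u1)&(vv>v0)&(vv<v1)
Z=W[...,2]
print('table z',np.nanmedian(Z[box(20,80,150,200)]), np.nanmedian(Z[box(330,440,160,200)]))
b=box(80,185,190,265)
rect(b&(Z>.007)&(Z<.02),'panel'); rect(b&(Z>.05)&(Z<.07),'handle')
b=box(210,330,200,270)
rect(b&(Z>.043)&(Z<.056),'rack'); rect(b&(Z>.062),'catch/pegs')
m=b&(Z>.062); print(np.c_[uu[m],vv[m],(W[m]*1000).round()][::1].astype(int)[:60].tolist())
E
```

```text
table z -0.00019902670028026925 0.00045069384714624405
panel 2121 ((515.9803466796875, 199.13168334960938), (313.6880187988281, 200.4197540283203), 66.72724151611328) [0.50355906 0.21809652 0.01196286]
handle 124 ((502.56915283203125, 223.55996704101562), (118.32466125488281, 14.584442138671875), 76.18878173828125) [0.50287912 0.22053909 0.067631  ]
rack 2439 ((482.56524658203125, -221.84042358398438), (120.72698211669922, 300.8041687011719), 10.135283470153809) [ 0.48222226 -0.22304401  0.0494029 ]
catch/pegs 117 ((484.08013916015625, -227.54916381835938), (125.67231750488281, 123.57249450683594), 54.82560729980469) [ 0.47543468 -0.22249095  0.08109267]
[[266, 213, 551, -211, 80], [267, 213, 551, -214, 82], [268, 213, 552, -217, 79], [269, 213, 552, -220, 81], [270, 213, 552, -223, 81], [261, 214, 548, -196, 78], [262, 214, 548, -199, 81], [263, 214, 548, -202, 79], [264, 214, 548, -205, 82], [265, 214, 548, -208, 83], [266, 214, 548, -211, 80], [267, 214, 548, -214, 84], [268, 214, 548, -217, 85], [269, 214, 548, -220, 85], [270, 214, 549, -223, 81], [261, 215, 545, -196, 85], [262
[... 490 characters left out ...]
6, 543, -224, 72], [262, 217, 539, -199, 75], [263, 217, 539, -202, 71], [264, 217, 539, -205, 73], [265, 217, 539, -209, 68], [266, 217, 539, -212, 66], [295, 230, 501, -302, 63], [296, 230, 501, -303, 82], [297, 230, 502, -304, 100], [298, 230, 502, -306, 102], [299, 230, 502, -309, 102], [296, 231, 499, -302, 89], [297, 231, 499, -304, 98], [298, 231, 499, -307, 99], [299, 231, 499, -309, 101], [300, 231, 499, -313, 100], [296, 232, 495, -302, 85], [297, 232, 496, -304, 99], [298, 232, 496, -307, 98], [299, 232, 496, -309, 103], [300, 232, 496, -313, 98], [297, 233, 492, -305, 85], [298, 233, 493, -307, 97], [299, 233, 493, -310, 101], [245, 238, 475, -149, 97], [246, 238, 475, -152, 98]]
```

```bash
python3 - <<'E'
from h import *
R=np.radians
print(np.round(manip.camera_info('wrist')['pose'],3).tolist(), manip.get_tcp_pos())
for s in (0,180):
    print([None if q is None else np.round(q,2) for q in (manip.ik(p,[np.pi,0,R(y-s)]) for p,y in (([.4826,-.2218,.3],100.1),([.5026,.2236,.3],76.2),([.5026,.2236,.05],76.2)))])
E
```

```text
[[0.406, 0.882, 0.238, 0.295], [-0.914, 0.393, 0.104, -0.498], [-0.002, -0.26, 0.966, 0.386], [0.0, 0.0, 0.0, 1.0]] [ 0.2332418  -0.52507041  0.23793542]
[array([-0.65,  0.04,  1.64,  0.  ,  1.46, -0.83]), array([ 0.2 ,  0.08,  1.6 , -0.  ,  1.47,  0.44]), array([ 0.2 ,  0.37,  1.79, -0.  ,  0.97,  0.44])]
[array([-0.65,  0.04,  1.64, -0.  ,  1.46,  2.31]), array([ 0.2 ,  0.08,  1.6 ,  0.  ,  1.47, -2.7 ]), array([ 0.2 ,  0.37,  1.79,  0.  ,  0.97, -2.7 ])]
```

```bash
python3 - <<'E'
from h import *
R=np.radians
def look(n,pos,yaw):
    manip.move_to(pos,[np.pi,0,R(yaw)]); manip.dwell(.3)
    p,d,i=grab('wrist'); np.savez(n+'.npz',p=p,d=d,W=cloud(d,i)); cv2.imwrite(f'pics/{n}.png',p)
    print(n,manip.get_time_s(),manip.get_tcp_pos(),i['fov_y'])
look('rack1',[.4826,-.2218,.33],100.1)
look('panel1',[.5026,.2236,.27],76.2)
print(manip.get_force())
for n in('rack1','panel1'):
    W=np.load(n+'.npz')['W']; Z=W[...,2]
    if n=='rack1':
        m=(Z>.04)&(Z<.056); print(cv2.minAreaRect(W[m][:,:2].astype(np.float32)*1000),np.median(Z[m]))
        k,lab,st,c=cv2.connectedComponentsWithStats(((Z>.07)&(Z<.12)).astype(np.uint8))
        for j in range(1,k):
            q=W[lab==j]; 
            if len(q)>15: t=q[q[:,2]>np.percentile(q[:,2],60)]; print(len(q),c[j],q[:,2].max(),t.mean(0)*1000,cv2.minAreaRect(t[:,:2].astype(np.float32)*1000))
    else:
        for lo,hi in((.007,.018),(.058,.074)):
            m=(Z>lo)&(Z<hi)&(np.hypot(W[...,0]-.503,W[...,1]-.224)<.16); k,lab,st,c=cv2.connectedComponentsWithStats(m.astype(np.uint8)); j=1+np.argmax(st[1:,4]); m=lab==j
            print(m.sum(),cv2.minAreaRect(W[m][:,:2].astype(np.float32)*1000),np.median(Z[m]))
E
python3 -c "
import cv2,numpy as np
cv2.imwrite('pics/both1.png',cv2.resize(np.hstack([cv2.imread('pics/rack1.png'),cv2.imread('pics/panel1.png')]),(800,300)))"
```

```text
rack1 1.9417 [ 0.48237894 -0.22228312  0.32982162] 70.29503396974788
panel1 3.9417 [0.50279847 0.22316045 0.27004516] 70.29503396974788
[0.4743376  0.62748367 1.0151803 ]
((622.9127197265625, -163.48764038085938), (481.261962890625, 314.6014404296875), 21.539505004882812) 0.05074947400580293
67 [258.11940299 110.        ] 0.10313418339198821 [ 468.67358629 -149.36671346  102.21426685] ((467.9893798828125, -148.2886505126953), (7.934262752532959, 8.859033584594727), 10.02698802947998)
190 [301.08947368 161.72631579] 0.0852098541327071 [ 545.45382127 -209.39810505   83.13632759] ((545.69091796875, -209.5773162841797), (7.058875560760498, 28.24325942993164), 9.268532752990723)
196 [215.54591837 161.66326531] 0.08472898738369439 [ 416.41334069 -231.87564251   82.97896927] ((416.3194580078125, -232.48873901367188), (6.601469993591309, 28.09136962890625), 11.469475746154785)
99 [258.36363636 218.71717172] 0.10264641300942634 [ 495.70254009 -305.43920749  101.24989222] ((495.6286315917969, -305.4438171386719), (8.883025169372559, 9.737833976745605), 9.834736824035645)
1243 [223.85358005 300.0917136 ] 0.11999923570480231 [ 448.48751795 -444.21669391  114.53261799] ((446.935302734375, -444.1405029296875), (3.771893262863159, 157.98780822753906), 86.68689727783203)
10422 ((501.8113098144531, 224.87692260742188), (250.88050842285156, 120.26470184326172), 75.63693237304688) 0.013502166208011368
942 ((502.0970458984375, 225.12286376953125), (114.41207885742188, 13.268202781677246), 75.83895111083984) 0.07117928303563628
```

View pics/both1.png

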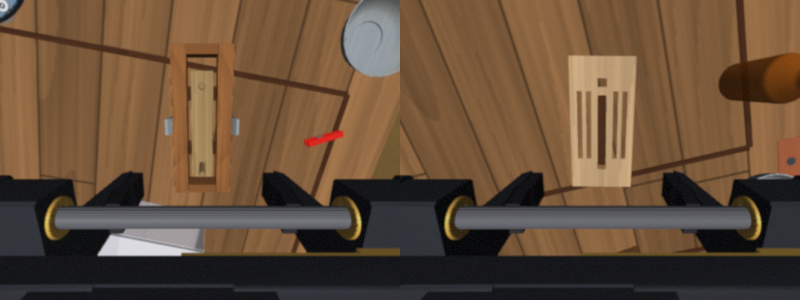

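The wrist view shows the pegs at about (202,86) and (202,168), with the catches either side. The panel is clear, with its near hole at (602,82). Both pegs agree with the 160 mm spacing, giving d ≈ -6.5 mm. I'll grasp now.

```bash
python3 - <<'E'
from h import *
R=np.radians
o=[np.pi,0,R(75.75)]
manip.move_to([.502,.225,.12],o); manip.movel([.502,.225,.0433],rate=.08)
print(manip.get_tcp_pos())
manip.gripper_to(0.0); print('gap',manip.get_finger_gap(),manip.get_finger_force(),manip.get_force(),manip.get_tcp_pos())
manip.movel([.502,.225,.2],rate=.15); manip.dwell(.3); print('lift',manip.get_force(),manip.get_moment(),manip.get_finger_gap())
manip.move_to([.482,-.2271,.2],[np.pi,0,R(100)]); manip.movel([.482,-.2271,.153],rate=.08); manip.dwell(.4)
print(manip.get_time_s(),manip.get_tcp_pos(),manip.get_eef_rot(),manip.get_force(),manip.get_moment())
p,d,i=grab('wrist'); cv2.imwrite('pics/held.png',p); np.savez('held.npz',p=p,d=d,W=cloud(d,i))
cv2.imwrite('pics/held_c.png',cv2.resize(p[60:260,130:390],None,fx=3,fy=3))
E
```

```text
[0.50250535 0.22513153 0.04379617]
gap 0.013426441267150745 29.99934073537588 [-0.43698375 -0.33180221  0.72375914] [0.50183473 0.2250165  0.04326097]
lift [-0.03964963  0.25970302 -3.99038785] [-0.0208141  -0.08060967 -0.00482583] 0.013388587085700518
11.1 [ 0.48209282 -0.22718832  0.15326814] [3.14128158e+00 3.24087601e-04 1.74525362e+00] [ 0.19166903  0.12198857 -4.36753713] [-0.03782595 -0.03925552  0.01600002]
```

View pics/held_c.png

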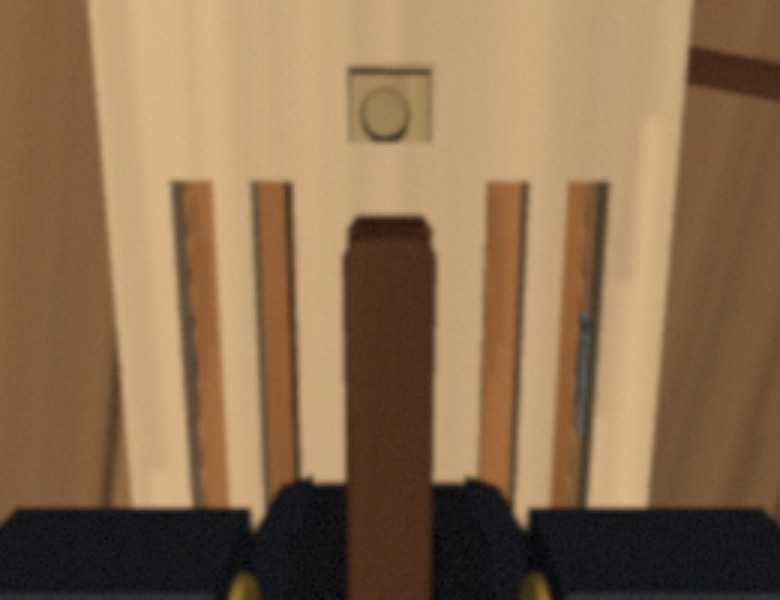

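The far hole spans cols 348–432 and rows 67–141 in the crop. The peg tip shows inside it at about (386,111). I'll turn both into world points to get the offset.

```bash
cat >> h.py <<'E'
def ray(u,v,z,i,f=None):
    h=384; f=h/2/np.tan(np.radians(i['fov_y'])/2)
    K=np.array([[f,0,i['cx']],[0,f,i['cy']],[0,0,1]])
    n=cv2.undistortPoints(np.array([[[u,v]]],float),K,np.array(i['dist_coeffs'],float))[0,0]
    T=np.array(i['pose']); r=T[:3,:3]@[n[0],-n[1],-1]; return T[:3,3]+r*(z-T[2,3])/r[2]
E
python3 - <<'E'
from h import *
i=manip.camera_info('wrist'); a=np.radians(10); ex=np.array([np.cos(a),np.sin(a)]); ey=np.array([-ex[1],ex[0]])
c=lambda u,v,z: ray(130+(u+.5)/3-.5,60+(v+.5)/3-.5,z,i)[:2]*1000
tcp=manip.get_tcp_pos()[:2]*1000; zt=manip.get_tcp_pos()[2]-.0433+.012
for n,q in dict(hole=c(390,104,zt),hL=c(348,104,zt),hR=c(432,104,zt),hT=c(390,67,zt),hB=c(390,141,zt),peg=c(386,111,.1),pL=c(361,111,.1),pR=c(410,111,.1)).items(): print(n,q.round(1),'rel tcp',((q-tcp)@ex).round(2),((q-tcp)@ey).round(2))
W=np.load('held.npz')['W']; print(W[60+50//3,130+390//3],W[60+111//3,130+386//3])
E
```

```text
hole [ 468.7 -148.1] rel tcp 0.59 80.17
hL [ 460.2 -149.6] rel tcp -8.1 80.16
hR [ 477.3 -146.6] rel tcp 9.28 80.17
hT [ 467.5 -141. ] rel tcp 0.58 87.33
hB [ 470.  -155.3] rel tcp 0.59 72.84
peg [ 467.9 -148.2] rel tcp -0.29 80.2
pL [ 462.1 -149.2] rel tcp -6.11 80.2
pR [ 473.4 -147.2] rel tcp 5.3 80.21
[ 0.46715581 -0.13781374  0.12313602] [ 0.46774969 -0.14860824  0.10171931]
```

Aligned within 1 mm, inside the clearance. I'll shift 0.4 mm and lower under force watch.

```bash
python3 - <<'E'
from h import *
f0=manip.get_force()
x,y=.4817,-.2272
for z in list(np.arange(.150,.1185,-.003)):
    manip.movel([x,y,z],rate=.03); f=manip.get_force()-f0; print(round(z,4),manip.get_tcp_pos().round(4)[2],f.round(1),manip.get_moment().round(2))
    if f[2]>8 or np.hypot(f[0],f[1])>8: print('contact');break
print(manip.get_time_s(),manip.get_finger_gap())
p,d,i=grab('wrist'); cv2.imwrite('pics/low.png',cv2.resize(p[60:260,130:390],None,fx=3,fy=3))
E
```

```text
0.15 0.1497 [0.3 0.4 1.4] [-0.07 -0.07  0.01]
0.147 0.1466 [ 0.5 -1.9  0.1] [-0.07 -0.08 -0.01]
0.144 0.1437 [ 1.3 -0.3 -0.3] [-0.12 -0.13  0.04]
0.141 0.1407 [ 0.  -1.1  1.1] [-0.04 -0.07 -0.02]
0.138 0.1377 [ 0.4 -1.4  0.2] [-0.08 -0.12  0.  ]
0.135 0.1347 [ 0.9 -0.8  0. ] [-0.04 -0.06 -0.03]
0.132 0.1317 [ 0.1 -0.8  0.8] [-0.1  -0.08  0.03]
0.129 0.1287 [ 1.3 -1.2 -0.2] [-0.07 -0.16 -0.01]
0.126 0.1257 [ 0.5 -0.1  0.8] [-0.04 -0.07  0.02]
0.123 0.1227 [-0.  -1.1  0.1] [-0.06 -0.14 -0.01]
0.12 0.1197 [ 0.4 -0.8  1.1] [-0.   -0.11 -0.02]
13.9 0.013377114950736535
```

View pics/low.png

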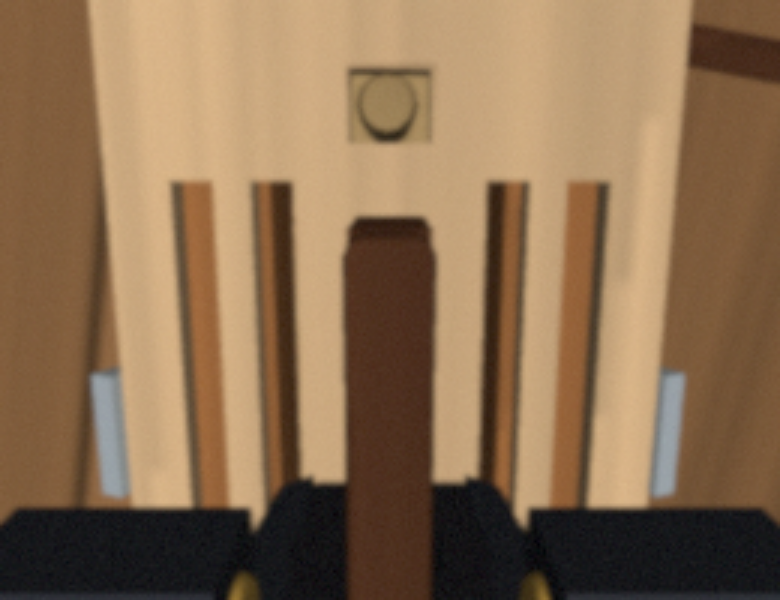

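The peg is centred in the hole at about (387,104), and the panel sits 23 mm below the tips with no contact force. It is centred between the catches at (110,432) and (668,432). Now I press down.

```bash
python3 - <<'E'
from h import *
f0=np.array([.2,.1,-4.3])
x,y=.4817,-.2272
for z in list(np.arange(.118,.0905,-.0015)):
    manip.movel([x,y,z],rate=.025); f=manip.get_force()-f0; zt=manip.get_tcp_pos()[2]; print(round(z,4),zt.round(4),f.round(1),manip.get_finger_gap().round(4))
    if f[2]>35 or np.hypot(f[0],f[1])>20: print('stop');break
    if zt<.0945 and f[2]>20: print('seat?');break
print(manip.get_time_s(),manip.get_moment())
p,d,i=grab('wrist'); W=cloud(d,i); cv2.imwrite('pics/seat.png',cv2.resize(p[60:260,130:390],None,fx=3,fy=3))
m=W[70:80,180:240,2]; print('panel top z',np.nanmedian(m))
E
```

```text
Traceback (most recent call last):
AttributeError: 'float' object has no attribute 'round'
```

```bash
python3 - <<'E'
from h import *
f0=np.array([.2,.1,-4.3])
x,y=.4817,-.2272
for z in list(np.arange(.117,.0905,-.0015)):
    manip.movel([x,y,z],rate=.025); f=manip.get_force()-f0; zt=manip.get_tcp_pos()[2]; print(round(z,4),zt.round(4),f.round(1))
    if f[2]>35 or np.hypot(f[0],f[1])>20: print('stop');break
    if zt<.0945 and f[2]>20: print('seat?');break
print(manip.get_time_s(),manip.get_moment())
p,d,i=grab('wrist'); W=cloud(d,i); cv2.imwrite('pics/seat.png',cv2.resize(p[60:260,130:390],None,fx=3,fy=3))
m=W[70:80,180:240,2]; print('panel top z',np.nanmedian(m))
E
```

```text
0.117 0.1171 [-2.  -0.3  2.1]
0.1155 0.1156 [-1.5 -0.4  2.9]
0.114 0.1142 [-1.1 -0.7  4. ]
0.1125 0.1128 [-2.7  0.3  7. ]
0.111 0.1113 [-1.6 -0.2  8.5]
0.1095 0.1096 [-3.1 -1.2  9.3]
0.108 0.1083 [-5.1 -2.2 10.4]
0.1065 0.1059 [-1.4 -1.   3.1]
0.105 0.1044 [-1.1 -1.7  2.6]
0.1035 0.1031 [-1.9 -1.5  2.2]
0.102 0.1018 [-3.  -1.   2.4]
0.1005 0.1004 [-2.1 -1.3  2.8]
0.099 0.0989 [-1.4 -1.1  3.6]
0.0975 0.0971 [-2.9 -0.7  1.5]
0.096 0.095 [ 2.1 -0.7 -5.1]
0.0945 0.0944 [-0.1  0.9 -2.4]
0.093 0.0936 [0.  1.3 3.4]
0.0915 0.093 [-0.6  3.2 11.2]
18.7 [ 0.50628018  0.24693506 -0.03739036]
panel top z 0.06361362752567265
```

View pics/seat.png

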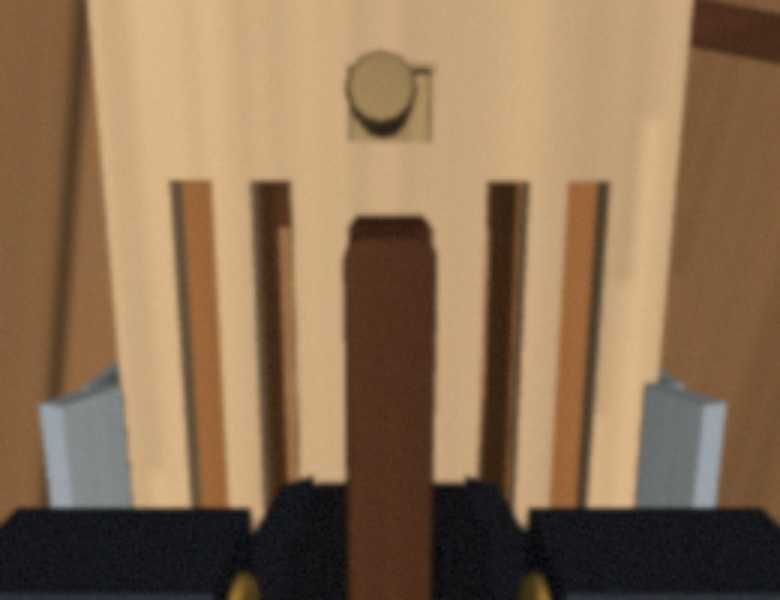

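Clicked: the force dropped at z ≈ 0.095, then the panel met the seat at 0.093. Both catches overlap the edges at (85,440) and (680,440). I'll press a little more, release and check.

```bash
python3 - <<'E'
from h import *
x,y=.4817,-.2272
for z in (.0905,.0895):
    manip.movel([x,y,z],rate=.02); manip.dwell(.2); print(manip.get_tcp_pos(),manip.get_force()+[0,0,4.3])
manip.movel([x,y,.0935],rate=.02); manip.gripper_to(.05); print(manip.get_tcp_pos(),manip.get_force())
manip.movel([x,y,.17],rate=.1); manip.movel([x,y,.33],rate=.2); manip.dwell(.3)
print(manip.get_time_s(),manip.get_force())
p,d,i=grab('wrist'); W=cloud(d,i); Z=W[...,2]
m=(np.abs(Z-.062)<.008)&(np.hypot(W[...,0]-.482,W[...,1]+.227)<.16)
k,lab,st,c=cv2.connectedComponentsWithStats(m.astype(np.uint8)); m=lab==1+np.argmax(st[1:,4]); q=W[m]
A=np.c_[q[:,:2]-[.482,-.227],np.ones(len(q))]; print('plane',np.linalg.lstsq(A,q[:,2],rcond=None)[0],cv2.minAreaRect(q[:,:2].astype(np.float32)*1000))
cv2.imwrite('pics/done.png',cv2.resize(p[30:260,160:360],None,fx=2.5,fy=2.5))
E
```

```text
[ 0.48258703 -0.22750124  0.09302551] [-4.70830834  5.1303515  19.11481295]
[ 0.48257847 -0.22750554  0.09295403] [-8.14413861  8.60210424 28.83713849]
[ 0.48171968 -0.22722518  0.09351225] [ 0.74377375 -0.26067224  1.17294074]
22.8583 [-0.1556581   0.35917053 -0.30911793]
plane [0.00084941 0.00159292 0.06341213] ((484.97857666015625, -226.98919677734375), (124.22391510009766, 250.552001953125), 9.836014747619629)
```

View pics/done.png

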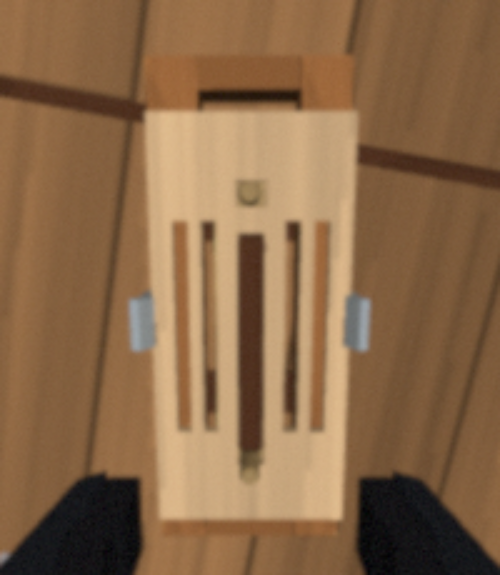

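The panel lies flat: top at 63 mm in a camera that reads about 1.4 mm high, tilt under 0.1°. Both pegs show through its holes at (250,192) and (250,468), and the catches at (143,322) and (358,322) are over its edges. The gripper is clear.

```bash
python3 -c "
from station import manip
print(manip.close_job())"
```

```text
the job is handed in; nothing more can be done
None
```

The panel is hung on both pegs and sits flat on the rack with both catches clicked over its edges; I let go and handed the job in at about 23 s, with a highest pressing force of about 29 N.

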